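Fit the splined hub to the rotary mount, set it to 90 degrees and clamp it

ROBOT

A 6-joint arm with a two-finger parallel gripper is mounted at the origin on the work surface. World frame = base frame: x ahead of the robot, y to its left, z up, the work surface at z = 0. Lengths are in m, angles in rad, forces in N, time in s.
With the tool pointing down it reaches from about 0.375 to 0.975 m from the base axis. Payload 3.8 kg.
Tool frame: the origin (TCP) lies midway between the tips of the shut fingers; the grasp point (between the pads) lies 19 mm behind it (grip_point_offset is the distance from the TCP to the grasp point, in m); z points along the fingers, y is the direction in which the jaws open and shut (so a half turn about z gives the same grasp; the last joint's range is limited). The gripper opens to 88 mm and grips with 3 to 60 N. Pads are 18 mm wide; open, the fingers measure 123 mm over their backs; the gripper's body (75 mm by 187 mm) begins 45 mm behind the grasp point.
Start: joints at [1.066, 0.264, 1.604, -0, 1.274, -0.037], TCP at [0.304, 0.602, 0.239] pointing down, gripper open.
Joint ranges: [-2.63, 2.63], [-0.94, 2.18], [0.31, 2.57], [-1.31, 4.45], [0, 2.66], [-2.55, 2.55]. Speed limits (rad/s): [2.57, 2.57, 3.14, 3.14, 3.14, 3.14].

INTERFACE

Orientations are given as [roll, pitch, yaw] about the fixed x, y, z axes, in that order (R = Rz(yaw) Ry(pitch) Rx(roll)).
In Python, from plant import * gives the robot as it stands.
- The arm moves only by the tool servo_tool, never from a script. Its argument "targets" is a list of rows, each an object with "translation": the shift along the tool's x, y, z in m, a list of three; "spin": the turn about the tool's z in rad. A call has 1 to 10 rows; each row shifts and turns the commanded pose from where the row before left it, along the tool's axes as they then stand; what a row does not reach is not made up. A row lasts 1/10 s, in which the tool goes at most 50 mm and 8.59 degrees, less where a joint would pass 70% of its speed; a pose out of reach is approached as far as the arm can. A call with a gripper value outside its range is refused whole. "claw" is the closure, from 0 (fully open) to 1 (shut), set as the call begins (left out, the last holds). The fingers move at their own pace and stop on an object; the grip force is fixed at half the most. Time passes only in rows, so rows that do not move let the fingers close. It gives the time, the measured TCP pose, the force and the opening at its end, in the units of the state.
- observe(): the state, without advancing time (a new reading comes with each control period).
- snapshot(name): name is "scene" or "top" or "wrist"; returns (picture, depth): 384x512x3 uint8, red, green, blue; 384x512 float32, m along the optical axis (not along the pixel's ray), 0 where there is no reading.
- camera_info(name): a dict with "intrinsics" (3x3 intrinsics, pixels), "cam_to_world" (4x4, takes a point from camera to world coordinates). Camera axes: x right, y up, looking along -z (the intrinsics and any distortion apply to the point x, -y, -z); pixel columns grow to the right and rows downward; lengths in m; the calibration is good to about 2 mm. A picture is of the moment at which its call begins: read the wrist's pose just before it. camera_info takes no time and is no camera call; for the wrist camera it gives the pose at the moment of the call.
- sign_off(): hands the job in, once; it reports no verdict.
Trained networks look in the newest picture that a camera, given by its name, has taken for a name from the list of things; names that differ only in an ending like _2 or _b are one class to them, and where a whole thing is asked for, a point or a joint stands for the part that bears it (a point fixed in the world has none). Each returns a list of dicts, best first, with "conf" (0 to 1); they miss things now and then, are a little off and sometimes report something else, mostly with a low value. They report only what shows in the picture. A call takes as long as a camera call. They do not tell look-alikes from the thing itself.
- search_frame(camera, thing): "centre" ([column, row] in pixels, amid what is visible of it).
- silhouettes(camera, thing): "mask" (384x512 bool, what is visible of it) and "centre" ([column, row] in pixels, amid what is visible of it).
- tip_of(camera, thing): "centre" ([column, row] in pixels: a listed point, or the origin of a listed thing).
The state is a dict: "time": time; "qpos": joint angles; "qd": joint speeds; "tau": joint torques, N m; "tool_pos": TCP position; "eef_rot": TCP orientation; "ft_force": force on the tool from outside, world axes, zero at the start; "ft_torque": the same for the moment, N m; "grip_width": opening from 0.0 (shut) to 1.0 (fully open).
Only numpy, scipy, OpenCV 4.12 (cv2) and the standard library are available. Lean on these libraries where they do the work, as an engineer would, in place of code of your own. Each camera call takes 0.05 s, during which the arm holds its last target.

TASK

Slide the steel splined hub fully home onto the splined stub of the rotary mount, turning it so that the teeth line up. Then turn the hub, and the disc with it, until the scale reads 90 degrees at the index line, and after that swing the clamp lever round to its stop without disturbing the setting, and let go. Leave the tape, spool and screwdriver where they are.

Things in the scene. Friction and masses are not known exactly. Their poses are not given: they have to be found in the camera images.
- hub_center (a point): Centre (half-way up, on the bore axis) of the loose steel hub: an octagonal block 50 mm across flats, 46 mm tall, about 0.35 kg, standing on the bench with its through bore vertical; both ends alike. x and y run along the four slots of the bore; the eight outer flats (20 mm wide) face 0, 45, 90 ... degrees from x.
- hub_bore (a point): Centre of the hub's upper bore mouth, 23 mm above hub_center, same axes. The bore is 33 mm across opposite slots; four inner teeth, 6.8 mm wide, at 45 degrees to x, reach in to 10.5 mm from the axis. It fits the stub in four yaws 90 degrees apart, slots over the stub's teeth (x along x or y of shaft_end): 1.5 mm clearance all round, about 7 degrees either way.
- shaft_end (a point): Centre of the top of the mount's upright splined stub, 66 mm above the bench; turns with the disc. Stub: 36 mm tall above the disc (disc top 30 mm above the bench), core 18 mm in diameter, four teeth 7 mm wide along x and y, 30 mm over teeth; top 3 mm slightly smaller. x points to the scale's zero wedge. With the hub home on the disc, hub_center is 13 mm below this point.
- scale (a joint): Reading of the scale at the index line in rad (90 degrees = 1.571): how far the zero wedge stands anticlockwise, seen from above, of the index line; turning disc and stub anticlockwise raises it. Starts at 0.25 to 1.0. Stiff: takes about 0.1 N m, stays where it is left. With the hub on, there is up to about 15 degrees of play between hub and disc.
- disc (a point): Centre of the aluminium disc's top face, 30 mm above the bench; turns with it, x towards the zero wedge. Diameter 124 mm. Black marks at the rim every 10 degrees, longer ones every 30, a broad black wedge with its point outward at zero. Readings count clockwise round the disc from the wedge.
- index (a point): Inner end of the fixed index line (white, on a small dark block at the disc's rim), 65 mm from the disc's axis, 30 mm above the bench; x points outward along the line. The mount's grey base is 190 mm square, 16 mm high, fixed, with a tab for the lever on its -y side.
- clamp (a joint): Angle of the clamp lever in rad: open near 0 (starts at 0 to 0.25), clamped at its stop at 1.3. It swings anticlockwise seen from above about the vertical axis at clamp_pivot, takes about 2 N at the handle and stays where it is left.
- clamp_handle (a point): Point on the axis of the clamp lever's upright round black handle, 58 mm above the bench. Handle 16 mm in diameter, its top 70 mm above the bench, free above the lever arm (arm top 28 mm above the bench), 75 mm from clamp_pivot. At 0 it lies in direction -y of index's axes from clamp_pivot, at 1.3 nearly in direction +x.
- clamp_pivot (a point): Point on the vertical turning axis of the clamp lever, 58 mm above the bench (level with clamp_handle); fixed on the mount.
- tape: Bystander: pale roll of tape lying flat, 90 mm in diameter, 24 mm high, origin under its centre. Leave alone.
- spool: Bystander: solder spool standing on end, 60 mm in diameter, 40 mm high, origin under its centre. Leave alone.
- screwdriver: Bystander: screwdriver lying along its x axis, 190 mm long. Leave alone.
Mind the look-alikes: they are no part of the job. What is shaped like the part that bears hub_center but blue or turquoise is not meant.

How it is judged:
By the outcome, as a careful person would: the job done as asked, in the order asked, and still so for the second after the job is handed in, with the robot touching nothing.
It also fails if it takes over 54 s, if anything falls off the work surface, if the arm or the gripper's body presses on something with over 40 N, if the wrist force passes 120 N, or if a joint passes its speed limit or range.

## Working session

There is one attempt and no reset: what is moved stays moved. The work goes in short steps, Python scripts to look and compute and a tool call to move; the robot and the scene stay as the last step left them, time stands still between calls to the robot, and variables do not carry over. Pictures are saved under pics/ and viewed, and the job is handed in when it is done.

Besides the shell and the picture viewer there is one more tool, called after "Emit:" as name(argument=value, ...), one argument or row to a line, values as JSON. servo_tool: Moves the arm, as the interface text tells. Its arguments: {"type":"object","properties":{"targets":{"type":"array","items":{"type":"object","properties":{"translation":{"type":"array","items":{"type":"number"}},"spin":{"type":"number"}}}},"claw":{"type":"number"}},"required":["targets"]}

```bash
mkdir -p pics; ls
cat > h.py <<'E'
from plant import *
import numpy as np, cv2
def save(n,img): cv2.imwrite('pics/'+n+'.png',cv2.cvtColor(img,cv2.COLOR_RGB2BGR))
def pix2world(cam,px,z=None,depth=None,info=None):
    info=info or camera_info(cam);K=np.array(info['intrinsics']);T=np.array(info['cam_to_world'])
    u,v=px;r=np.linalg.inv(K)@np.array([u,v,1.0]);d=np.array([r[0],-r[1],-1.0])
    dw=T[:3,:3]@d;o=T[:3,3]
    s=depth if depth is not None else (z-o[2])/dw[2]
    return o+s*dw
def proj(cam,P,info=None):
    info=info or camera_info(cam);K=np.array(info['intrinsics']);T=np.array(info['cam_to_world'])
    c=np.linalg.inv(T)@np.append(P,1);p=K@np.array([c[0]/-c[2],-c[1]/-c[2],1]);return p[:2]
E
python3 - <<'E'
from h import *
print(observe())
for c in ['scene','top','wrist']:
    i=camera_info(c);print(c,np.round(i['intrinsics'],1).tolist(),np.round(i['cam_to_world'],3).tolist(),[k for k in i])
for c in ['scene','top']:
    p,d=snapshot(c);save(c+'0',p);np.save(c+'0d.npy',d)
E
```

```text
pics
{'time': 0.0, 'qpos': array([ 1.06607204e+00,  2.64750329e-01,  1.60533325e+00, -1.62580777e-05,
        1.27367776e+00, -3.68754611e-02]), 'qd': array([ 1.72620239e-04,  1.72230292e-03, -9.57113695e-04,  8.06219081e-05,
       -9.62438818e-04, -6.29977010e-04]), 'tau': array([-5.72323552e-04, -5.02116752e+01, -3.56868088e+01,  7.27506937e-02,
        2.95483705e-02, -1.51488343e-04]), 'tool_pos': array([0.30406248, 0.601868  , 0.23741189]), 'eef_rot': array([-3.13942487e+00, -6.44282259e-05,  2.67374853e+00]), 'ft_force': array([ 0.20722895, -0.10944272,  0.14382008]), 'ft_torque': array([ 0.03043014, -0.04311348,  0.02081613]), 'grip_width': 0.9970434861647854}
scene [[414.1, 0.0, 253.6], [0.0, 414.1, 188.9], [0.0, 0.0, 1.0]] [[0.759, -0.483, 0.437, 1.014], [0.651, 0.552, -0.521, -0.486], [0.011, 0.68, 0.733, 0.846], [0.0, 0.0, 0.0, 1.0]] ['intrinsics', 'cam_to_world']
top [[396.6, 0.0, 258.3], [0.0, 396.6, 190.5], [0.0, 0.0, 1.0]] [[-0.012, 0.992, -0.124, 0.443], [-1.0, -0.012, 0.001, 0.064], [-0.001, 0.124, 0.992, 1.071], [0.0, 0.0, 0.0, 1.0]] ['intrinsics', 'cam_to_world']
wrist [[273.1, 0.0, 259.0], [0.0, 273.1, 194.5], [0.0, 0.0, 1.0]] [[0.45, -0.859, -0.245, 0.241], [0.893, 0.432, 0.126, 0.634], [-0.002, -0.276, 0.961, 0.383], [0.0, 0.0, 0.0, 1.0]] ['intrinsics', 'cam_to_world']
```

View pics/scene0.png

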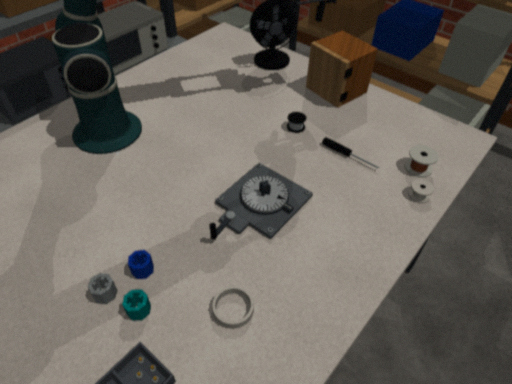

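View pics/top0.png

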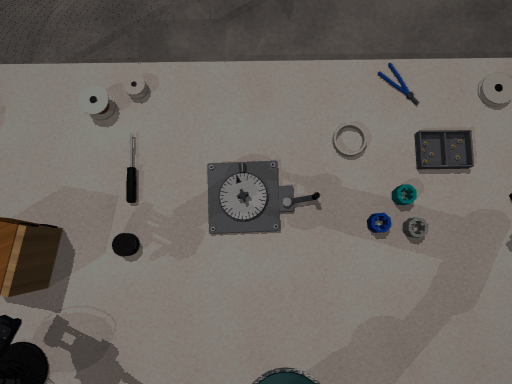

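The scene view has the steel hub at (102,288), blue and turquoise look-alikes beside it, and the mount at (263,196). The top view has the steel hub at (416,228), the disc centre at (243,196) and the lever handle at (316,196).

Run:
```python
from h import *
p=cv2.cvtColor(cv2.imread('pics/top0.png'),cv2.COLOR_BGR2RGB);d=np.load('top0d.npy')
a=cv2.resize(p[150:242,200:330],None,fx=6,fy=6,interpolation=cv2.INTER_CUBIC);save('topz',a)
b=cv2.resize(p[170:250,360:440],None,fx=6,fy=6,interpolation=cv2.INTER_CUBIC);save('topz2',b)
for t in ['hub_center','hub_bore','shaft_end','disc','index','clamp_handle','clamp_pivot']:
    H={'hub_center':.023,'hub_bore':.046,'shaft_end':.066,'disc':.03,'index':.03,'clamp_handle':.058,'clamp_pivot':.058}[t]
    for r in tip_of('top',t)[:3]:
        c=r['centre'];print(t,np.round(c,1),round(r['conf'],2),np.round(pix2world('top',c,z=H),4))
print(observe()['time'])
```

```text
hub_center [415.1 226.3] 0.87 [ 0.4742 -0.3488  0.023 ]
hub_center [405.3 195.7] 0.84 [ 0.5555 -0.3278  0.023 ]
hub_center [375.1 220.7] 0.75 [ 0.4902 -0.2443  0.023 ]
hub_bore [403.2 192.5] 0.93 [ 0.5615 -0.3142  0.046 ]
hub_bore [375.7 215.6] 0.83 [ 0.5023 -0.2397  0.046 ]
hub_bore [418.8 225. ] 0.7 [ 0.4767 -0.3495  0.046 ]
shaft_end [240.7 190.2] 0.65 [0.5703 0.1078 0.066 ]
disc [242.8 198.2] 0.82 [0.5535 0.104  0.03  ]
index [244.3 171.3] 0.73 [0.6254 0.0995 0.03  ]
clamp_handle [317.2 198.2] 0.52 [ 0.5481 -0.0881  0.058 ]
clamp_pivot [286.9 201.2] 0.86 [ 0.5414 -0.0102  0.058 ]
0.45
```

View pics/topz.png

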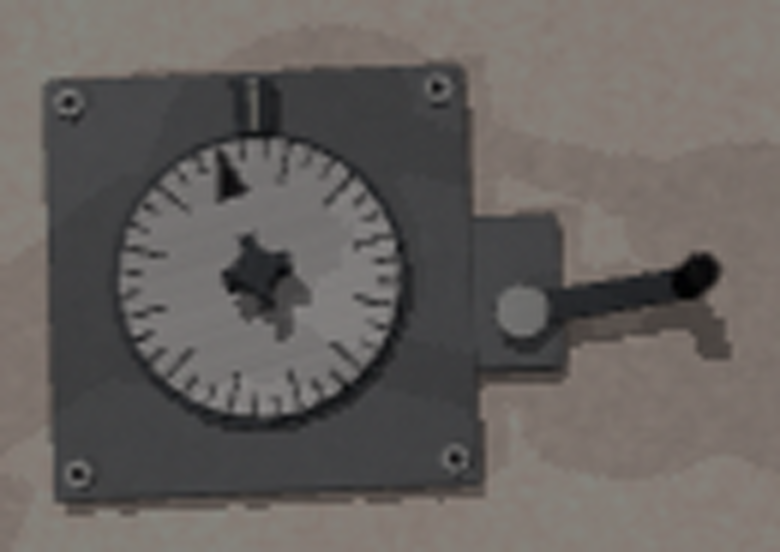

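View pics/topz2.png

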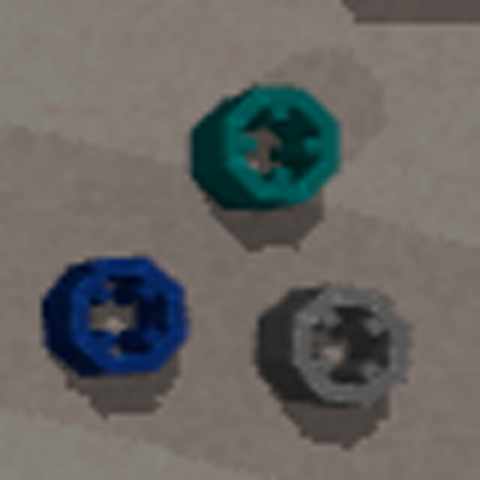

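```bash
cat >> h.py <<'E'
from scipy.spatial.transform import Rotation as Ro
def delta(xyz,yaw,s=None):
    """tool-axes total shift (in start tool frame) and spin to reach down pose"""
    s=s or observe();r=s['eef_rot'];R=Ro.from_euler('xyz',r).as_matrix()
    d=R.T@(np.array(xyz)-s['tool_pos']);sp=-((yaw-r[2]+np.pi)%(2*np.pi)-np.pi)
    return np.round(d,4),round(sp,4)
E
python3 - <<'E'
from h import *
print(delta([.53,.105,.24],2.674),delta([.48,-.33,.2],2.67))
E
```

```text
(array([-0.4257, -0.3422, -0.0013]), np.float64(-0.0002)) (array([-0.5772, -0.753 ,  0.0387]), np.float64(0.0038))
```

Emit:
servo_tool(
  targets=[
    {"translation": [-0.0426, -0.0342, 0]},
    {"translation": [-0.0426, -0.0342, 0]},
    {"translation": [-0.0426, -0.0342, 0]},
    {"translation": [-0.0426, -0.0342, 0]},
    {"translation": [-0.0426, -0.0342, 0]},
    {"translation": [-0.0426, -0.0342, 0]},
    {"translation": [-0.0426, -0.0342, 0]},
    {"translation": [-0.0426, -0.0342, 0]},
    {"translation": [-0.0426, -0.0342, 0]},
    {"translation": [-0.0426, -0.0342, 0]},
  ],
)

```text
schema error: expected keys translation, spin
```

Emit:
servo_tool(
  targets=[
    {"translation": [0, 0, 0]},
    {"translation": [0, 0, 0]},
    {"translation": [0, 0, 0]},
  ],
)

```text
schema error: expected keys translation, spin
```

Run:
```python
from h import *
s=observe();print(s['tool_pos'],s['eef_rot'])
i=camera_info('wrist');p,d=snapshot('wrist');save('w1',p);np.savez('w1.npz',d=d,T=i['cam_to_world'],K=i['intrinsics'])
for t,H in {'shaft_end':.066,'disc':.03,'index':.03,'clamp_handle':.058,'clamp_pivot':.058}.items():
    for r in tip_of('wrist',t)[:2]:
        c=r['centre'];print(t,np.round(c,1),round(r['conf'],2),np.round(pix2world('wrist',c,z=H,info=i),4))
```

```text
[0.30432195 0.60241979 0.23858296] [-3.14137576e+00 -1.35975811e-06  2.67381694e+00]
```

View pics/w1.png

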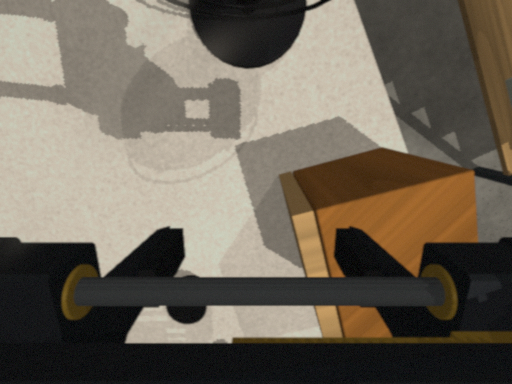

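Run:
```python
from h import *
i=camera_info('wrist');s=observe();R=Ro.from_euler('xyz',s['eef_rot']).as_matrix()
for dx in [0,.03,.06,.1,.15]:
    P=s['tool_pos']+R@np.array([dx,0,0]);P[2]=.05;print(dx,proj('wrist',P,i))
for y in [2.674]:
  print(delta([.555+.06*.89,.105-.06*.45,.24],y), np.arctan2(.105,.555))
```

```text
0 [258.87849182 175.0905553 ]
0.03 [258.90187525 150.9167025 ]
0.06 [258.92645273 125.50844445]
0.1 [258.96124374  89.54140235]
0.15 [259.00833985  40.85331207]
(array([-0.5079, -0.3311, -0.0013]), np.float64(-0.0002)) 0.18697926991891106
```

Emit:
servo_tool(
  targets=[
    {"translation": [-0.039, -0.028, 0], "spin": 0},
    {"translation": [-0.039, -0.028, 0], "spin": 0},
    {"translation": [-0.039, -0.028, 0], "spin": 0},
    {"translation": [-0.039, -0.028, 0], "spin": 0},
    {"translation": [-0.039, -0.028, 0], "spin": 0},
    {"translation": [-0.039, -0.028, 0], "spin": 0},
    {"translation": [-0.039, -0.028, 0], "spin": 0},
    {"translation": [-0.039, -0.028, 0], "spin": 0},
    {"translation": [-0.039, -0.028, 0], "spin": 0},
    {"translation": [-0.039, -0.028, 0], "spin": 0},
  ],
)

```text
time: 1.75
tool_pos: [0.5269, 0.1749, 0.2391]
eef_rot: [3.141, 0.001, 2.674]
ft_force: [0.7, 1.5, 0.8]
grip_width: 1.001
```

Emit:
servo_tool(
  targets=[
    {"translation": [-0.039, -0.028, 0], "spin": 0},
    {"translation": [-0.039, -0.028, 0], "spin": 0},
    {"translation": [0, 0, 0], "spin": 0},
    {"translation": [0, 0, 0], "spin": 0},
  ],
)

```text
time: 2.15
tool_pos: [0.5708, 0.0905, 0.2386]
eef_rot: [3.141, -0.001, 2.671]
ft_force: [0.4, -0.3, 0.4]
grip_width: 1.002
```

Run:
```python
from h import *
s=observe();print(s['time'],s['tool_pos'],s['eef_rot'])
i=camera_info('wrist');p,d=snapshot('wrist');save('w2',p);np.savez('w2.npz',d=d,T=i['cam_to_world'],K=i['intrinsics'])
for t,H in {'shaft_end':.066,'disc':.03,'index':.03,'clamp_handle':.058,'clamp_pivot':.058}.items():
    for r in tip_of('wrist',t)[:2]:
        c=r['centre'];print(t,np.round(c,1),round(r['conf'],2),np.round(pix2world('wrist',c,z=H,info=i),4))
```

```text
2.15 [0.57083537 0.09050613 0.23863766] [ 3.14137018e+00 -5.50892565e-04  2.67088730e+00]
shaft_end [263.4 164.6] 0.61 [0.5589 0.1026 0.066 ]
disc [267.9 159.3] 0.8 [0.5612 0.1086 0.03  ]
index [286.2 200.7] 0.59 [0.6229 0.1057 0.03  ]
clamp_handle [130.2 224. ] 0.95 [ 0.5516 -0.0846  0.058 ]
clamp_pivot [176.3 196.1] 0.92 [ 0.5465 -0.0123  0.058 ]
```

View pics/w2.png

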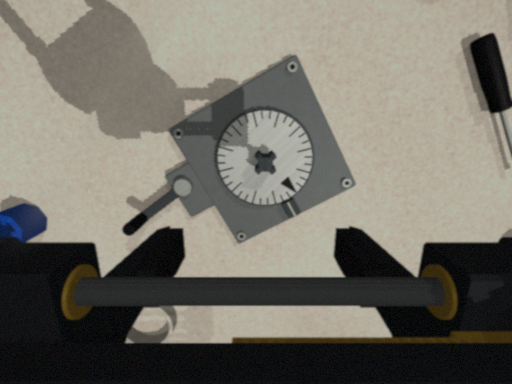

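The wrist view shows the disc at about (265,157), the stub at (265,162), the wedge at (289,184) and the index line at (290,207). The pivot is at (183,187) and the handle at (130,227). Next I rectify this view to the disc plane and to the stub-top plane.

```bash
cat >> h.py <<'E'
def rectify(img,info,cx,cy,z,half,sc=0.0004):
    """ortho image at plane z; col -> +x world... returns img: col=(x-cx+half)/sc,row=(cy+half-y)/sc"""
    n=int(2*half/sc)
    P=[(cx-half,cy+half),(cx+half,cy+half),(cx+half,cy-half),(cx-half,cy-half)]
    src=np.float32([proj(None,[a,b,z],info) for a,b in P]);dst=np.float32([[0,0],[n,0],[n,n],[0,n]])
    return cv2.warpPerspective(img,cv2.getPerspectiveTransform(src,dst),(n,n),flags=cv2.INTER_CUBIC)
E
python3 - <<'E'
from h import *
z=np.load('w2.npz');i={'intrinsics':z['K'],'cam_to_world':z['T']}
p=cv2.cvtColor(cv2.imread('pics/w2.png'),cv2.COLOR_BGR2RGB)
a=rectify(p,i,.56,.105,.03,.1,.0004);save('w2d',a)
b=rectify(p,i,.56,.105,.066,.03,.0001);save('w2s',b)
hb=rectify(p,i,.56,-.03,.058,.1,.0004);save('w2h',hb)
g=cv2.cvtColor(a,cv2.COLOR_RGB2GRAY);m=((g>130)*255).astype(np.uint8)
m=cv2.morphologyEx(m,cv2.MORPH_CLOSE,np.ones((25,25)));m=cv2.morphologyEx(m,cv2.MORPH_OPEN,np.ones((25,25)))
n,l,st,ce=cv2.connectedComponentsWithStats(m)
for k in range(1,n):
    if 20000<st[k,4]:
        c=max(cv2.findContours(((l==k)*255).astype(np.uint8),0,1)[0],key=len);e=cv2.fitEllipse(cv2.convexHull(c))
        print(st[k],e, .56-.1+e[0][0]*.0004,.105+.1-e[0][1]*.0004,np.array(e[1])*.0004)
E
```

```text
[    0     0   500   500 35130] ((300.3266906738281, 163.1029815673828), (512.1494140625, 781.2496948242188), 147.22640991210938) 0.5801306762695313 0.13975880737304688 [0.20485977 0.31249988]
[  102    99   299   304 60934] ((248.5950469970703, 250.39865112304688), (304.6741027832031, 306.1872253417969), 177.88116455078125) 0.5594380187988282 0.10484053955078126 [0.12186964 0.12247489]
```

View pics/w2d.png

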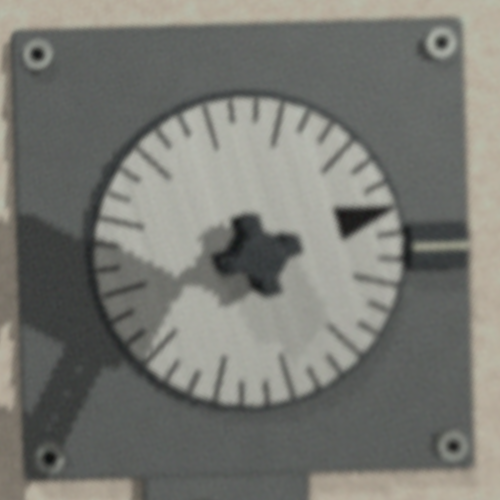

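View pics/w2s.png

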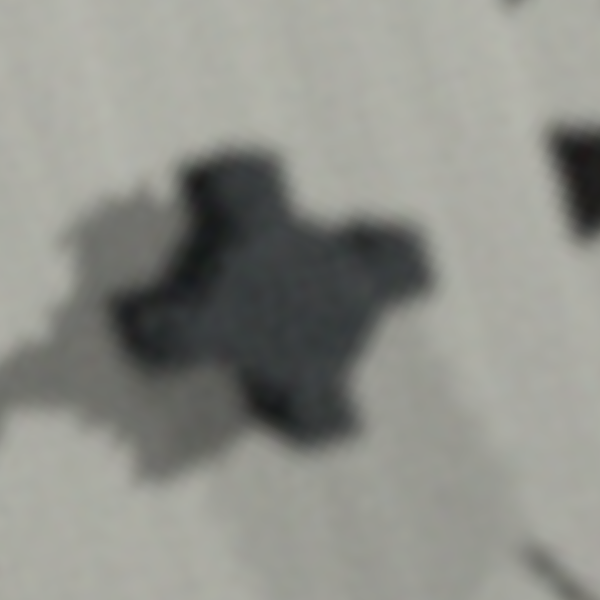

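View pics/w2h.png

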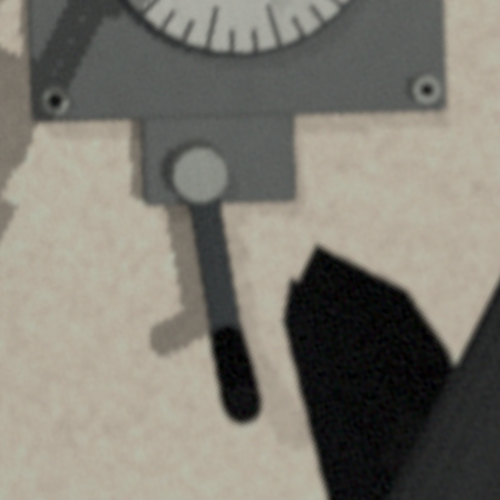

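```bash
cat >> h.py <<'E'
def rows(xyz,yaw,n,s=None):
    s=s or observe();y0=s['eef_rot'][2];dy=(yaw-y0+np.pi)%(2*np.pi)-np.pi
    d=(np.array(xyz)-s['tool_pos'])/n;out=[]
    for k in range(n):
        R=Ro.from_euler('xyz',[np.pi,0,y0+dy*k/n]).as_matrix();t=R.T@d
        out.append('{"translation": [%.4f, %.4f, %.4f], "spin": %.4f}'%(*t,-dy/n))
    print('['+', '.join(out)+']')
E
python3 - <<'E'
from h import *
rows([.47,-.355,.2],0.75,14)
E
```

```text
[{"translation": [-0.0080, -0.0318, 0.0028], "spin": 0.1376}, {"translation": [-0.0123, -0.0304, 0.0028], "spin": 0.1376}, {"translation": [-0.0163, -0.0284, 0.0028], "spin": 0.1376}, {"translation": [-0.0201, -0.0259, 0.0028], "spin": 0.1376}, {"translation": [-0.0234, -0.0229, 0.0028], "spin": 0.1376}, {"translation": [-0.0263, -0.0195, 0.0028], "spin": 0.1376}, {"translation": [-0.0288, -0.0157, 0.0028], "spin": 0.1376}, {"translation": [-0.0307, -0.0116, 0.0028], "spin": 0.1376}, {"translation": [-0.0320, -0.0073, 0.0028], "spin": 0.1376}, {"translation": [-0.0327, -0.0028, 0.0028], "spin": 0.1376}, {"translation": [-0.0327, 0.0017, 0.0028], "spin": 0.1376}, {"translation": [-0.0322, 0.0061, 0.0028], "spin": 0.1376}, {"translation": [-0.0311, 0.0105, 0.0028], "spin": 0.1376}, {"translation": [-0.0293, 0.0147, 0.0028], "spin": 0.1376}]
```

Emit:
servo_tool(
  targets=[
    {"translation": [-0.008, -0.032, 0.003], "spin": 0.138},
    {"translation": [-0.012, -0.03, 0.003], "spin": 0.138},
    {"translation": [-0.016, -0.028, 0.003], "spin": 0.138},
    {"translation": [-0.02, -0.026, 0.003], "spin": 0.138},
    {"translation": [-0.023, -0.023, 0.003], "spin": 0.138},
    {"translation": [-0.026, -0.0195, 0.003], "spin": 0.138},
    {"translation": [-0.029, -0.016, 0.003], "spin": 0.138},
    {"translation": [-0.031, -0.012, 0.003], "spin": 0.138},
    {"translation": [-0.032, -0.007, 0.003], "spin": 0.138},
    {"translation": [-0.033, -0.003, 0.003], "spin": 0.138},
  ],
)

```text
time: 3.45
tool_pos: [0.4967, -0.2279, 0.2088]
eef_rot: [3.141, -0.0, 1.29]
ft_force: [0.8, -0.1, 1.2]
grip_width: 1.003
```

Emit:
servo_tool(
  targets=[
    {"translation": [-0.033, 0.002, 0.003], "spin": 0.138},
    {"translation": [-0.032, 0.006, 0.003], "spin": 0.138},
    {"translation": [-0.031, 0.0105, 0.003], "spin": 0.138},
    {"translation": [-0.029, 0.015, 0.003], "spin": 0.138},
    {"translation": [0, 0, 0], "spin": 0},
    {"translation": [0, 0, 0], "spin": 0},
  ],
)

```text
time: 4.05
tool_pos: [0.4681, -0.355, 0.1965]
eef_rot: [-3.141, -0.0, 0.743]
ft_force: [-0.6, 0.3, 0.0]
grip_width: 1.002
```

Run:
```python
from h import *
s=observe();print(s['time'],s['tool_pos'],s['eef_rot'])
i=camera_info('wrist');p,d=snapshot('wrist');save('w3',p);np.savez('w3.npz',d=d,T=i['cam_to_world'],K=i['intrinsics'])
for t,H in {'hub_center':.023,'hub_bore':.046}.items():
    for r in tip_of('wrist',t)[:3]:
        c=r['centre'];print(t,np.round(c,1),round(r['conf'],2),np.round(pix2world('wrist',c,z=H,info=i),4))
a=rectify(p,i,.475,-.35,.046,.05,.0002);save('w3r',a)
```

```text
4.05 [ 0.46812378 -0.35501018  0.19653411] [-3.14084514e+00 -4.07294575e-04  7.42826856e-01]
hub_center [295.2 103.3] 0.9 [ 0.5577 -0.3271  0.023 ]
hub_center [256.4 172.9] 0.8 [ 0.4706 -0.3485  0.023 ]
hub_center [200.  105.9] 0.74 [ 0.484  -0.2512  0.023 ]
hub_bore [252.9 176.4] 0.8 [ 0.4687 -0.3453  0.046 ]
hub_bore [194.2 106.4] 0.79 [ 0.4823 -0.2511  0.046 ]
hub_bore [295.3  98.1] 0.71 [ 0.5587 -0.3222  0.046 ]
```

View pics/w3.png

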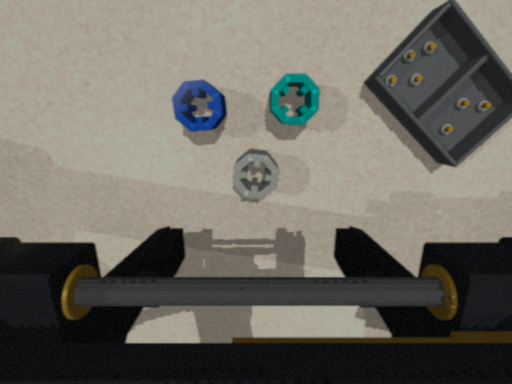

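View pics/w3r.png

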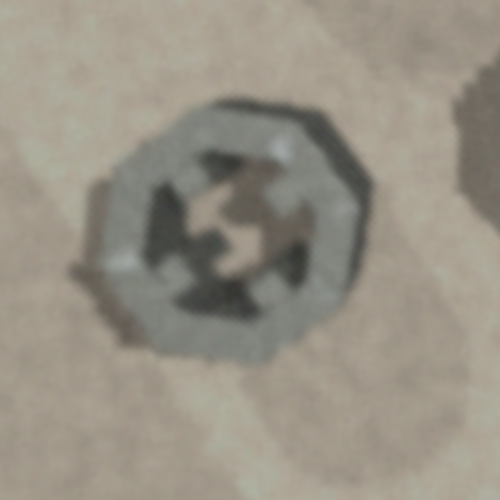

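Run:
```python
from h import *
rows([.4712,-.3464,.06],0.602,5)
```

```text
[{"translation": [0.0014, -0.0008, 0.0274], "spin": 0.0285}, {"translation": [0.0014, -0.0008, 0.0274], "spin": 0.0285}, {"translation": [0.0014, -0.0009, 0.0274], "spin": 0.0285}, {"translation": [0.0014, -0.0009, 0.0274], "spin": 0.0285}, {"translation": [0.0013, -0.0009, 0.0274], "spin": 0.0285}]
```

Emit:
servo_tool(
  targets=[
    {"translation": [0.0014, -0.0008, 0.027], "spin": 0.0285},
    {"translation": [0.0014, -0.0008, 0.027], "spin": 0.0285},
    {"translation": [0.0014, -0.0009, 0.027], "spin": 0.0285},
    {"translation": [0.0014, -0.0009, 0.027], "spin": 0.0285},
    {"translation": [0.0014, -0.0009, 0.027], "spin": 0.0285},
    {"translation": [0, 0, 0], "spin": 0},
    {"translation": [0, 0, 0], "spin": 0},
  ],
)

```text
time: 4.9
tool_pos: [0.4709, -0.3467, 0.0618]
eef_rot: [-3.141, 0.0, 0.602]
ft_force: [0.3, -0.7, 0.8]
grip_width: 1.002
```

Run:
```python
from h import *
s=observe();print(s['time'],s['tool_pos'],s['eef_rot'],delta([.4712,-.3464,.008],.602))
i=camera_info('wrist');p,d=snapshot('wrist');save('w4',p)
a=rectify(p,i,.475,-.35,.046,.05,.0002);save('w4r',a)
```

```text
4.9 [ 0.47091754 -0.34667954  0.06180676] [-3.14060880e+00  2.53693821e-04  6.01735280e-01] (array([ 0.0004, -0.    ,  0.0538]), np.float64(-0.0003))
```

View pics/w4.png

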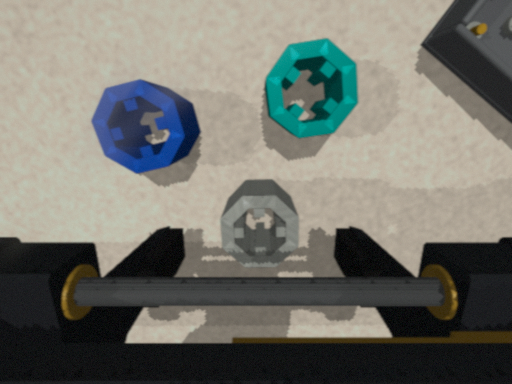

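View pics/w4r.png

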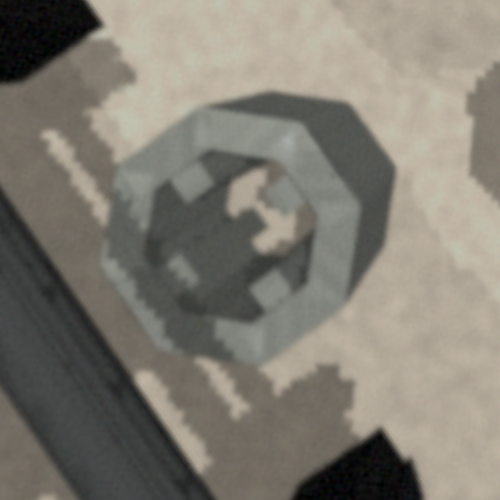

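Emit:
servo_tool(
  targets=[
    {"translation": [0.0005, 0, 0.02], "spin": -0.02},
    {"translation": [0, 0, 0.02], "spin": 0},
    {"translation": [0, 0, 0.0135], "spin": 0},
    {"translation": [0, 0, 0], "spin": 0},
    {"translation": [0, 0, 0], "spin": 0},
  ],
)

```text
time: 5.45
tool_pos: [0.4717, -0.3478, 0.0092]
eef_rot: [3.14, -0.0, 0.62]
ft_force: [-0.2, 0.1, 0.6]
grip_width: 1.005
```

Emit:
servo_tool(
  targets=[
    {"translation": [0, 0, 0], "spin": 0},
    {"translation": [0, 0, 0], "spin": 0},
    {"translation": [0, 0, 0], "spin": 0},
    {"translation": [0, 0, 0], "spin": 0},
    {"translation": [0, 0, 0], "spin": 0},
    {"translation": [0, 0, 0], "spin": 0},
  ],
  claw=1,
)

```text
time: 6.05
tool_pos: [0.4711, -0.3473, 0.0084]
eef_rot: [-3.141, -0.0, 0.619]
ft_force: [-0.6, 1.2, 2.4]
grip_width: 0.568
```

Emit:
servo_tool(
  targets=[
    {"translation": [0, 0, -0.02], "spin": 0},
    {"translation": [0, 0, -0.03], "spin": 0},
    {"translation": [0, 0, -0.04], "spin": 0},
    {"translation": [0, 0, -0.04], "spin": 0},
    {"translation": [0, 0, 0], "spin": 0},
  ],
)

```text
time: 6.55
tool_pos: [0.4746, -0.3502, 0.1443]
eef_rot: [3.131, -0.003, 0.619]
ft_force: [0.3, -1.0, -2.8]
grip_width: 0.564
```

Run:
```python
from h import *
s=observe();print(s['tool_pos'],s['grip_width'],s['ft_force'])
rows([.5585,.1052,.13],1.047,14)
```

```text
[ 0.47455588 -0.35016221  0.14431218] 0.5639763069367326 [ 0.3156601  -0.99590314 -2.78547735]
[{"translation": [0.0238, -0.0230, 0.0010], "spin": -0.0306}, {"translation": [0.0245, -0.0223, 0.0010], "spin": -0.0306}, {"translation": [0.0251, -0.0215, 0.0010], "spin": -0.0306}, {"translation": [0.0258, -0.0207, 0.0010], "spin": -0.0306}, {"translation": [0.0264, -0.0199, 0.0010], "spin": -0.0306}, {"translation": [0.0270, -0.0191, 0.0010], "spin": -0.0306}, {"translation": [0.0276, -0.0183, 0.0010], "spin": -0.0306}, {"translation": [0.0281, -0.0174, 0.0010], "spin": -0.0306}, {"translation": [0.0286, -0.0166, 0.0010], "spin": -0.0306}, {"translation": [0.0291, -0.0157, 0.0010], "spin": -0.0306}, {"translation": [0.0296, -0.0148, 0.0010], "spin": -0.0306}, {"translation": [0.0300, -0.0139, 0.0010], "spin": -0.0306}, {"translation": [0.0304, -0.0130, 0.0010], "spin": -0.0306}, {"translation": [0.0308, -0.0120, 0.0010], "spin": -0.0306}]
```

Emit:
servo_tool(
  targets=[
    {"translation": [0.024, -0.023, 0], "spin": -0.0306},
    {"translation": [0.0245, -0.022, 0], "spin": -0.0306},
    {"translation": [0.025, -0.0215, 0], "spin": -0.0306},
    {"translation": [0.026, -0.021, 0], "spin": -0.0306},
    {"translation": [0.0265, -0.02, 0], "spin": -0.0306},
    {"translation": [0.027, -0.019, 0], "spin": -0.0306},
    {"translation": [0.0275, -0.018, 0], "spin": -0.0306},
    {"translation": [0.028, -0.0175, 0], "spin": -0.0306},
    {"translation": [0.0285, -0.0165, 0], "spin": -0.0306},
    {"translation": [0.029, -0.0155, 0], "spin": -0.0306},
  ],
)

```text
time: 7.55
tool_pos: [0.5301, -0.0211, 0.1357]
eef_rot: [-3.139, 0.002, 0.927]
ft_force: [1.0, -0.5, -3.8]
grip_width: 0.564
```

Emit:
servo_tool(
  targets=[
    {"translation": [0.0295, -0.015, 0], "spin": -0.0306},
    {"translation": [0.03, -0.014, 0], "spin": -0.0306},
    {"translation": [0.0305, -0.013, 0], "spin": -0.0306},
    {"translation": [0.031, -0.012, 0], "spin": -0.0306},
    {"translation": [0, 0, 0], "spin": 0},
    {"translation": [0, 0, 0], "spin": 0},
  ],
)

```text
time: 8.15
tool_pos: [0.5538, 0.1083, 0.136]
eef_rot: [-3.139, 0.003, 1.049]
ft_force: [-0.2, -0.1, -3.7]
grip_width: 0.559
```

Run:
```python
from h import *
s=observe();print(s['time'],s['tool_pos'],s['eef_rot'],delta([.5585,.1052,.13],1.047,s))
i=camera_info('wrist');p,d=snapshot('wrist');save('w5',p);np.savez('w5.npz',d=d,T=i['cam_to_world'],K=i['intrinsics'])
h=s['tool_pos']
a=rectify(p,i,.56,.105,.03,.09,.00036)
b=rectify(p,i,h[0],h[1],h[2]-.0085+.046,.05,.0002)
save('w5r',np.hstack([cv2.resize(a,(400,400)),cv2.resize(b,(400,400))]))
```

```text
8.15 [0.55383669 0.10825162 0.13596318] [-3.13902894e+00  2.65513845e-03  1.04941479e+00] (array([-0.0003,  0.0056,  0.0059]), np.float64(0.0024))
```

View pics/w5.png

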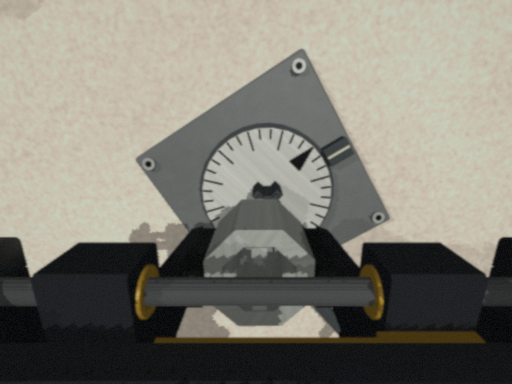

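View pics/w5r.png

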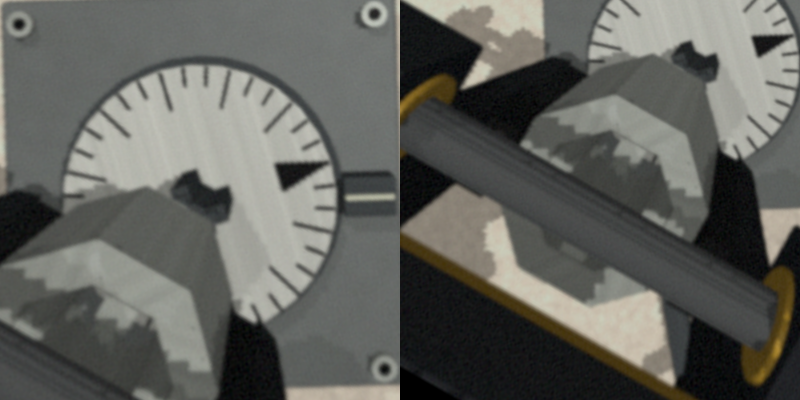

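```bash
cat > ov.py <<'E'
from h import *
def octo(c,z,yaw): 
    R=.025/np.cos(np.pi/8);return [np.array([c[0]+R*np.cos(yaw+np.pi/8+k*np.pi/4),c[1]+R*np.sin(yaw+np.pi/8+k*np.pi/4),z]) for k in range(8)]
def circ(c,z,r,n=72): return [np.array([c[0]+r*np.cos(t),c[1]+r*np.sin(t),z]) for t in np.linspace(0,2*np.pi,n)]
def stub(c,z,yaw):
    o=[]
    for k in range(4):
        for (a,b) in [(.0083,-.0035),(.015,-.0035),(.015,.0035),(.0083,.0035)]:
            t=yaw+k*np.pi/2;o.append(np.array([c[0]+a*np.cos(t)-b*np.sin(t),c[1]+a*np.sin(t)+b*np.cos(t),z]))
    return o
def draw(img,info,polys,sc,off):
    for P,col in polys:
        q=np.array([(proj(None,p,info)-off+.5)*sc-.5 for p in P]);cv2.polylines(img,[np.round(q*8).astype(np.int32)],True,col,1,cv2.LINE_AA,3)
E
python3 - <<'E'
from ov import *
z=np.load('w5.npz');i={'intrinsics':z['K'],'cam_to_world':z['T']}
p=cv2.cvtColor(cv2.imread('pics/w5.png'),cv2.COLOR_BGR2RGB)
off=np.array([180,110]);im=cv2.resize(p[110:260,180:380],None,fx=4,fy=4,interpolation=cv2.INTER_CUBIC)
t=[.5538,.1083];zt=.136;yw=1.0494-np.pi/4
c=[.5585,.1052]
draw(im,i,[(octo(t,zt-.0085,yw),(255,0,0)),(octo(t,zt-.0085+.046,yw),(255,0,0)),(circ(c,.03,.062),(0,255,0)),(stub(c,.066,np.radians(15)),(0,255,0))],4,off)
save('w5o',im)
# disc fit
a=rectify(p,i,.56,.105,.03,.1,.0004);g=cv2.cvtColor(a,cv2.COLOR_RGB2GRAY)
from scipy.optimize import least_squares
pts=[]
for ang in np.radians(np.arange(-20,185,1.0)):
    for r in np.arange(.066,.05,-.0002):
        x=.5594+r*np.cos(ang);y=.1055+r*np.sin(ang)
        v=g[int((.205-y)/.0004),int((x-.46)/.0004)]
        if v>125: pts.append((x,y));break
pts=np.array(pts)
f=least_squares(lambda q:np.hypot(pts[:,0]-q[0],pts[:,1]-q[1])-q[2],[.56,.105,.062],loss='soft_l1',f_scale=.0005);print(f.x,len(pts))
E
```

```text
[0.55997917 0.10443404 0.06118174] 192
```

View pics/w5o.png

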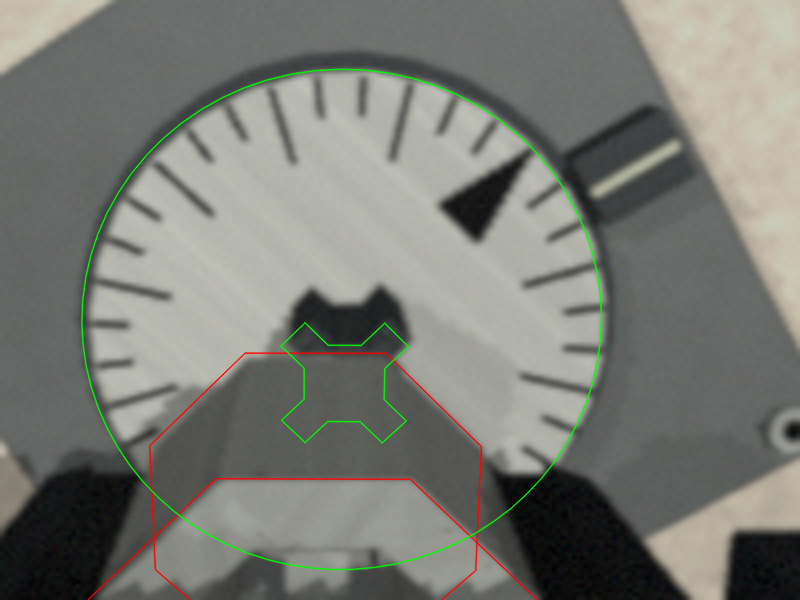

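Run:
```python
from ov import *
c=[.5597,.1047];yw=np.radians(15)
out=[]
for n,off in (('w5',np.array([225,160])),('w2',np.array([225,130]))):
    z=np.load(n+'.npz');i={'intrinsics':z['K'],'cam_to_world':z['T']}
    p=cv2.cvtColor(cv2.imread('pics/%s.png'%n),cv2.COLOR_BGR2RGB)
    im=cv2.resize(p[off[1]:off[1]+66,off[0]:off[0]+80],None,fx=5,fy=5,interpolation=cv2.INTER_CUBIC)
    draw(im,i,[(stub(c,.03,yw),(255,255,0)),(stub(c,.066,yw),(0,255,0)),(circ(c,.03,.062),(0,255,0))],5,off);out.append(im)
save('st',np.hstack(out))
```

```text
(no output)
```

View pics/st.png

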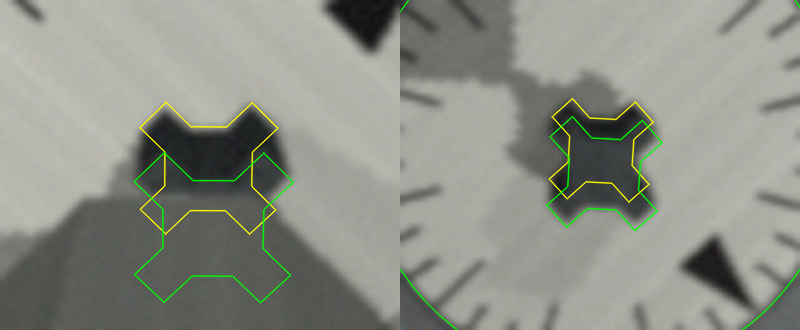

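Run:
```python
from h import *
s=observe();print(delta([.5594,.1048,.085],1.047,s))
```

```text
(array([0.0005, 0.0062, 0.0513]), np.float64(0.0013))
```

Emit:
servo_tool(
  targets=[
    {"translation": [0.0002, 0.003, 0.017], "spin": 0},
    {"translation": [0.0003, 0.003, 0.017], "spin": 0},
    {"translation": [0, 0, 0.017], "spin": 0},
    {"translation": [0, 0, 0], "spin": 0},
    {"translation": [0, 0, 0], "spin": 0},
    {"translation": [0, 0, 0], "spin": 0},
  ],
)

```text
time: 8.8
tool_pos: [0.5613, 0.1049, 0.0881]
eef_rot: [3.141, -0.001, 1.047]
ft_force: [-0.7, 0.2, -3.2]
grip_width: 0.567
```

Run:
```python
from ov import *
s=observe();print(s['time'],s['tool_pos'],s['eef_rot'],delta([.5594,.1048,.085],1.047,s))
i=camera_info('wrist');p,d=snapshot('wrist');save('w6',p);np.savez('w6.npz',T=i['cam_to_world'],K=i['intrinsics'])
off=np.array([180,110]);im=cv2.resize(p[110:260,180:380],None,fx=4,fy=4,interpolation=cv2.INTER_CUBIC)
t=s['tool_pos'];yw=s['eef_rot'][2]-np.pi/4;c=[.5594,.1048]
draw(im,i,[(octo(t,t[2]-.0085,yw),(255,0,0)),(octo(t,t[2]-.0085+.046,yw),(255,0,0)),(circ(c,.03,.062),(0,255,0)),(stub(c,.03,np.radians(15)),(255,255,0))],4,off)
save('w6o',im)
```

```text
8.8 [0.56132934 0.10486193 0.08805434] [ 3.14052910e+00 -7.26331968e-04  1.04680036e+00] (array([-0.001 , -0.0016,  0.0031]), np.float64(-0.0002))
```

View pics/w6o.png

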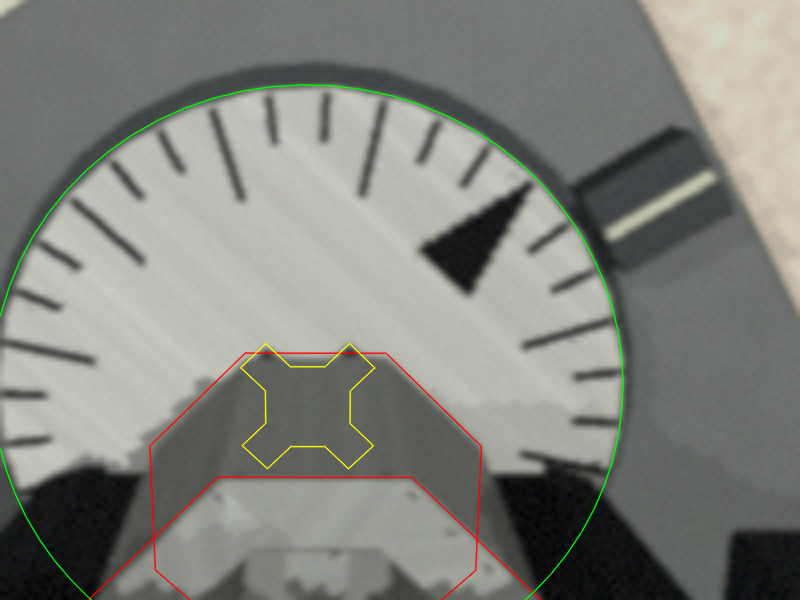

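Emit:
servo_tool(
  targets=[
    {"translation": [-0.001, -0.0016, 0.003], "spin": 0},
    {"translation": [0, 0, 0.004], "spin": 0},
    {"translation": [0, 0, 0.004], "spin": 0},
    {"translation": [0, 0, 0.004], "spin": 0},
    {"translation": [0, 0, 0.003], "spin": 0},
    {"translation": [0, 0, 0], "spin": 0},
  ],
)

```text
time: 9.45
tool_pos: [0.5583, 0.1053, 0.0684]
eef_rot: [-3.14, 0.001, 1.048]
ft_force: [0.3, -0.6, -3.6]
grip_width: 0.566
```

Emit:
servo_tool(
  targets=[
    {"translation": [0, 0, 0.004], "spin": 0},
    {"translation": [0, 0, 0.004], "spin": 0},
    {"translation": [0, 0, 0.004], "spin": 0},
    {"translation": [0, 0, 0.004], "spin": 0},
    {"translation": [0, 0, 0.004], "spin": 0},
    {"translation": [0, 0, 0], "spin": 0},
  ],
)

```text
time: 10.05
tool_pos: [0.5582, 0.1052, 0.0484]
eef_rot: [-3.141, 0.001, 1.048]
ft_force: [-0.9, 1.1, -3.6]
grip_width: 0.563
```

Emit:
servo_tool(
  targets=[
    {"translation": [0, 0, 0.004], "spin": 0},
    {"translation": [0, 0, 0.003], "spin": 0},
    {"translation": [0, 0, 0.002], "spin": 0},
    {"translation": [0, 0, 0], "spin": 0},
  ],
)

```text
time: 10.45
tool_pos: [0.5585, 0.1053, 0.0398]
eef_rot: [-3.141, 0.0, 1.048]
ft_force: [0.4, -0.8, -3.7]
grip_width: 0.567
```

Emit:
servo_tool(
  targets=[
    {"translation": [0, 0, 0.001], "spin": 0},
    {"translation": [0, 0, 0], "spin": 0},
  ],
)

```text
time: 10.65
tool_pos: [0.5589, 0.1053, 0.0392]
eef_rot: [3.142, -0.0, 1.048]
ft_force: [0.2, -0.2, -3.5]
grip_width: 0.568
```

Emit:
servo_tool(
  targets=[
    {"translation": [0, 0, 0.0007], "spin": 0},
    {"translation": [0, 0, 0.0007], "spin": 0},
    {"translation": [0, 0, 0], "spin": 0},
  ],
)

```text
time: 10.95
tool_pos: [0.559, 0.1054, 0.0384]
eef_rot: [3.141, -0.0, 1.048]
ft_force: [-1.9, 0.4, 1.5]
grip_width: 0.563
```

Emit:
servo_tool(
  targets=[
    {"translation": [0, 0, 0], "spin": -0.1},
    {"translation": [0, 0, 0], "spin": -0.1},
    {"translation": [0, 0, 0], "spin": -0.1},
    {"translation": [0, 0, 0], "spin": -0.1},
    {"translation": [0, 0, 0], "spin": -0.1},
    {"translation": [0, 0, 0], "spin": -0.1},
    {"translation": [0, 0, 0], "spin": -0.1},
    {"translation": [0, 0, 0], "spin": -0.1},
    {"translation": [0, 0, 0], "spin": -0.1},
    {"translation": [0, 0, 0], "spin": -0.1},
  ],
)

```text
time: 11.95
tool_pos: [0.5588, 0.1049, 0.0383]
eef_rot: [-3.141, 0.0, 2.052]
ft_force: [-1.4, -2.6, 1.7]
grip_width: 0.564
```

Emit:
servo_tool(
  targets=[
    {"translation": [0, 0, 0], "spin": -0.1},
    {"translation": [0, 0, 0], "spin": -0.1},
    {"translation": [0, 0, 0], "spin": 0},
    {"translation": [0, 0, 0], "spin": 0},
  ],
)

```text
time: 12.35
tool_pos: [0.559, 0.1049, 0.0384]
eef_rot: [-3.141, 0.001, 2.246]
ft_force: [-2.4, -3.7, 5.5]
grip_width: 0.562
```

Run:
```python
from ov import *
s=observe();print(s['time'],s['tool_pos'],s['eef_rot'],s['ft_torque'])
i=camera_info('wrist');p,d=snapshot('wrist');save('w7',p);np.savez('w7.npz',T=i['cam_to_world'],K=i['intrinsics'])
a=rectify(p,i,.5594,.1048,.03,.075,.0003);save('w7r',a)
t,_=snapshot('top');save('t7',cv2.resize(t[150:242,200:330],None,fx=6,fy=6,interpolation=cv2.INTER_CUBIC))
```

```text
12.35 [0.5589747  0.10490394 0.0383722 ] [-3.14129765e+00  6.36483502e-04  2.24577960e+00] [-0.56996889  0.51582307  0.04832576]
```

View pics/w7.png

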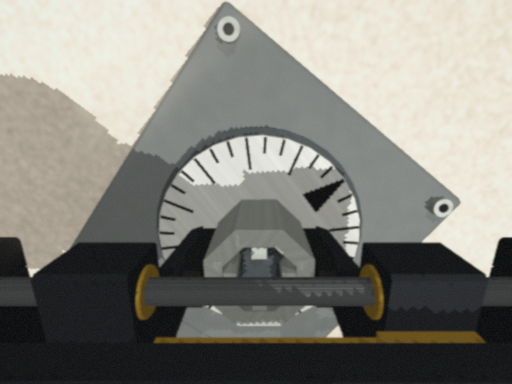

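View pics/w7r.png

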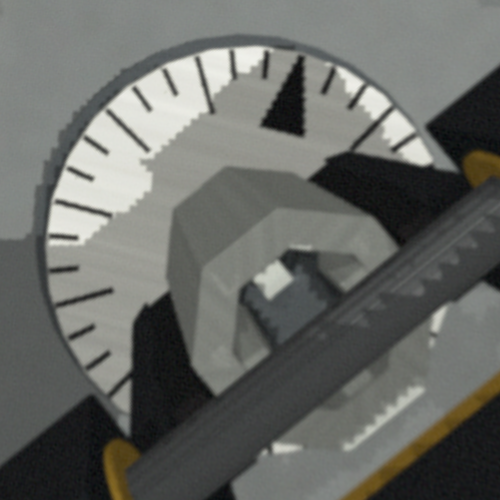

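View pics/t7.png

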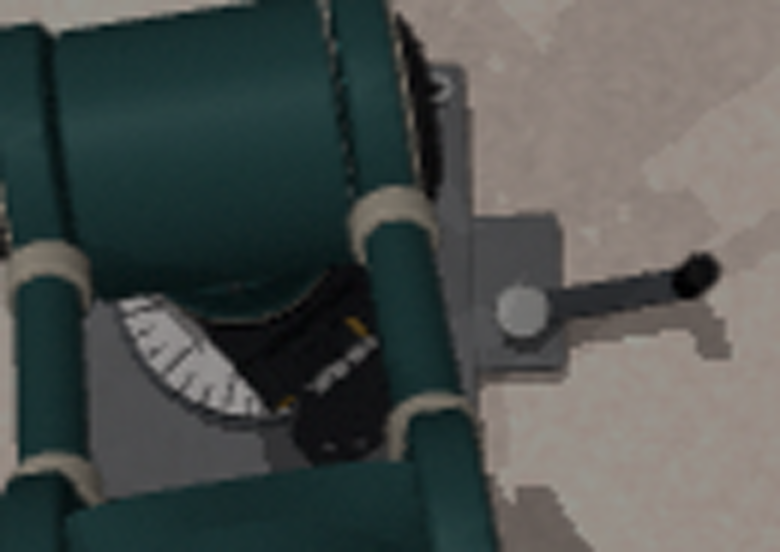

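```bash
cat > comb.py <<'E'
from ov import *
def refine_center(p,i,c0):
    return c0
def unwrap(p,i,c,rs=np.arange(.054,.0605,.0005)):
    ang=np.radians(np.arange(-180,180,.1));g=cv2.cvtColor(p,cv2.COLOR_RGB2GRAY).astype(np.float32)
    T=np.linalg.inv(i['cam_to_world']);K=np.array(i['intrinsics']);out=[]
    for r in rs:
        P=np.stack([c[0]+r*np.cos(ang),c[1]+r*np.sin(ang),np.full_like(ang,.03),np.ones_like(ang)]);q=T@P
        u=(K[0,0]*q[0]/-q[2]+K[0,2]).astype(np.float32);v=(K[1,1]*-q[1]/-q[2]+K[1,2]).astype(np.float32)
        out.append(cv2.remap(g,u[None],v[None],cv2.INTER_CUBIC)[0])
    return np.degrees(ang),np.array(out)
def comb(p,i,c,lo,hi):
    a,U=unwrap(p,i,c,np.arange(.0555,.0605,.0005));I=U.mean(0)
    I=I-cv2.GaussianBlur(I[None],(0,0),40)[0]
    m=(a>lo)&(a<hi);z=(I[m]*np.exp(1j*np.radians(a[m])*36)).sum()
    # dark ticks: phase of minimum
    return (np.degrees(np.angle(-z))/36)%10
def load(n):
    z=np.load(n+'.npz');return cv2.cvtColor(cv2.imread('pics/%s.png'%n),cv2.COLOR_BGR2RGB),{'intrinsics':z['K'],'cam_to_world':z['T']}
def index(p,i,c):
    a,U=unwrap(p,i,c,np.arange(.070,.088,.001));I=U.mean(0);m=abs(a)<10
    k=np.where(m)[0][np.argmax(I[m])];w=slice(k-20,k+21);return (a[w]*np.clip(I[w]-I[w].min(),0,None)**2).sum()/(np.clip(I[w]-I[w].min(),0,None)**2).sum()
E
python3 - <<'E'
from comb import *
for c in ([.5594,.1048],[.5600,.1044]):
    for n,lo,hi in (('w2',-90,130),('w5',0,170),('w6',0,130),('w7',60,200)):
        p,i=load(n);print(n,c,'phase',round(comb(p,i,c,lo,hi),2),'idx',round(index(p,i,c),2) if n!='w7' else '')
E
```

```text
w2 [0.5594, 0.1048] phase 7.04 idx 1.5
w5 [0.5594, 0.1048] phase 6.95 idx 1.17
w6 [0.5594, 0.1048] phase 6.79 idx 1.25
w7 [0.5594, 0.1048] phase 5.51 idx 
w2 [0.56, 0.1044] phase 7.36 idx 1.81
w5 [0.56, 0.1044] phase 7.37 idx 1.48
w6 [0.56, 0.1044] phase 7.35 idx 1.55
w7 [0.56, 0.1044] phase 5.8 idx
```

Run:
```python
from comb import *
from scipy.signal import find_peaks
for n,lo,hi in (('w2',-170,170),('w5',-40,190),('w6',-40,190),('w7',30,260)):
    p,i=load(n);c=[.5597,.1046]
    a,U=unwrap(p,i,c,np.arange(.0555,.0605,.0005));I=U.mean(0);I=np.concatenate([I,I]);a=np.concatenate([a,a+360])
    m=(a>lo)&(a<hi);J=cv2.GaussianBlur(-I[None],(0,0),5)[0]
    k,_=find_peaks(J[m],prominence=12);print(n,np.round(a[m][k],1))
```

```text
w2 [-162.9 -152.9 -143.1 -133.2 -123.1 -113.2 -103.2  -93.2  -83.2  -73.3
  -63.2  -53.2  -43.1  -32.9  -23.2  -13.    -2.9    7.2   17.1   27.2
   37.3   47.3   57.5   67.4   77.5   87.5   97.5  107.5  117.6  127.4
  137.4  147.4  157.5  167.3]
w5 [-33.2 -23.2 -13.3  -3.2   6.7  16.8  26.8  36.9  46.9  57.   67.   77.1
  87.2  97.2 107.3 117.4 127.5 137.5 147.5 157.5 167.6 177.8]
w6 [-33.1 -23.1 -13.1  -3.2   6.9  16.9  26.9  36.9  46.9  57.   67.   77.1
  87.2  97.2 107.3 117.3 127.3 137.4 147.4 157.4]
w7 [ 35.5  45.5  55.5  65.6  75.6  85.5  95.7 105.7 115.7 125.7 135.7 145.7
 155.7 165.7 175.7 185.6 195.6 205.6 215.6 225.5 239.7]
```

Emit:
servo_tool(
  targets=[
    {"translation": [0, 0, 0], "spin": -0.09},
    {"translation": [0, 0, 0], "spin": -0.09},
    {"translation": [0, 0, 0], "spin": -0.06},
    {"translation": [0, 0, 0], "spin": -0.03},
    {"translation": [0, 0, 0], "spin": 0},
    {"translation": [0, 0, 0], "spin": 0},
  ],
)

```text
time: 13.05
tool_pos: [0.5588, 0.1049, 0.0384]
eef_rot: [-3.141, 0.0, 2.517]
ft_force: [-3.4, -3.6, 6.3]
grip_width: 0.565
```

```bash
cat > meas.py <<'E'
from comb import *
import sys
from scipy.signal import find_peaks
def meas(n,lo,hi,c=[.5597,.1046]):
    s=observe();i=camera_info('wrist');p,d=snapshot('wrist');save(n,p);np.savez(n+'.npz',T=i['cam_to_world'],K=i['intrinsics'])
    print(s['time'],s['tool_pos'],s['eef_rot'][2],s['ft_force'])
    a,U=unwrap(p,i,c,np.arange(.0555,.0605,.0005));I=U.mean(0);I=np.concatenate([I,I]);a=np.concatenate([a,a+360])
    m=(a>lo)&(a<hi);J=cv2.GaussianBlur(-I[None],(0,0),5)[0]
    k,_=find_peaks(J[m],prominence=12);print(n,np.round(a[m][k],1))
    save(n+'r',rectify(p,i,c[0],c[1],.03,.1,.0004));return p,i
E
python3 - <<'E'
from meas import *
p,i=meas('w8',30,290)
E
```

```text
13.05 [0.55881524 0.10486511 0.03836264] 2.516657304044578 [-3.41157881 -3.56534004  6.28888729]
w8 [ 50.7  60.7  70.8  80.8  90.8 100.9 110.9 120.8 130.9 140.9 150.9 160.9
 170.9 180.8 190.8 200.7 210.7 220.6 230.6 240.5 259.7]
```

View pics/w8r.png

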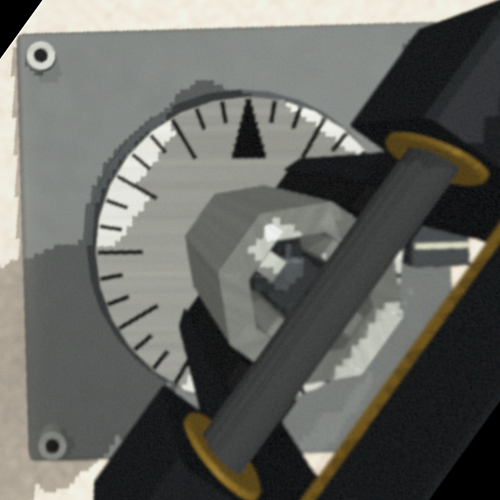

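Run:
```python
from comb import *
c=[.5597,.1046]
for n in ('w2','w5','w6','w8'):
    p,i=load(n);print(n,round(index(p,i,c),2))
    a,U=unwrap(p,i,c,np.arange(.066,.090,.002))
    for r in range(U.shape[0]):
        m=abs(a-1)<6; 
    print([round(float(a[m][np.argmax(u[m])]),1) for u in U],[int(u[m].max()) for u in U])
```

```text
w2 1.65
[1.4, 1.7, 1.6, 1.6, 1.7, 1.6, 1.6, 1.7, 1.7, 1.7, 1.7, 2.0] [118, 145, 146, 144, 145, 141, 143, 140, 141, 142, 146, 150]
w5 1.33
[1.2, 1.3, 1.3, 1.3, 1.3, 1.3, 1.2, 1.3, 1.4, 1.3, 1.3, 1.3] [134, 171, 172, 174, 173, 173, 175, 174, 174, 174, 173, 123]
w6 1.4
[1.2, 1.3, 1.4, 1.3, 1.4, 1.4, 1.3, 1.5, 1.3, 1.4, 1.4, 1.2] [139, 188, 188, 187, 186, 192, 191, 191, 191, 189, 191, 137]
w8 1.47
[1.1, 1.4, 1.4, 1.5, 1.4, 1.5, 1.4, 1.5, -4.9, -4.9, -4.7, 1.7] [157, 211, 212, 209, 210, 213, 210, 209, 216, 230, 222, 225]
```

Emit:
servo_tool(
  targets=[
    {"translation": [0, 0, 0], "spin": -0.012},
    {"translation": [0, 0, 0], "spin": 0},
    {"translation": [0, 0, 0], "spin": 0},
  ],
)

```text
time: 13.4
tool_pos: [0.5588, 0.1049, 0.0384]
eef_rot: [-3.141, 0.0, 2.529]
ft_force: [-3.4, -3.9, 6.9]
grip_width: 0.564
```

Run:
```python
from meas import *
p,i=meas('w9',30,290);print(index(p,i,[.5597,.1046]))
```

```text
13.4 [0.5588292  0.10486261 0.03837444] 2.52853262511846 [-3.4111436  -3.86523746  6.92807048]
w9 [ 51.3  61.4  71.3  81.4  91.5 101.5 111.5 121.4 131.6 141.5 151.5 161.5
 171.5 181.5 191.4 201.4 211.3 221.3 231.2 241.2 259.6]
1.4787992482711718
```

The scale now reads 90.0°. I'll back off slightly into the play and release.

Emit:
servo_tool(
  targets=[
    {"translation": [0, 0, -0.0005], "spin": 0.02},
    {"translation": [0, 0, 0], "spin": 0.02},
    {"translation": [0, 0, 0], "spin": 0},
  ],
)

```text
time: 13.75
tool_pos: [0.5592, 0.1052, 0.0384]
eef_rot: [3.141, 0.001, 2.488]
ft_force: [-1.5, -3.5, 1.0]
grip_width: 0.562
```

Emit:
servo_tool(
  targets=[
    {"translation": [0, 0, 0], "spin": 0},
    {"translation": [0, 0, 0], "spin": 0},
    {"translation": [0, 0, 0], "spin": 0},
    {"translation": [0, 0, 0], "spin": 0},
    {"translation": [0, 0, 0], "spin": 0},
  ],
  claw=0,
)

```text
time: 14.25
tool_pos: [0.5589, 0.1055, 0.0383]
eef_rot: [3.141, -0.0, 2.49]
ft_force: [-0.1, 0.8, 0.0]
grip_width: 0.987
```

Emit:
servo_tool(
  targets=[
    {"translation": [0, 0, -0.01], "spin": 0},
    {"translation": [0, 0, -0.02], "spin": 0},
    {"translation": [0, 0, -0.03], "spin": 0},
    {"translation": [0, 0, -0.04], "spin": 0},
    {"translation": [0, 0, -0.04], "spin": 0},
    {"translation": [0, 0, -0.02], "spin": 0},
    {"translation": [0, 0, 0], "spin": 0},
    {"translation": [0, 0, 0], "spin": 0},
  ],
)

```text
time: 15.05
tool_pos: [0.5588, 0.1053, 0.1985]
eef_rot: [3.141, 0.001, 2.49]
ft_force: [0.2, 0.9, 0.4]
grip_width: 1.004
```

Run:
```python
from meas import *
p,i=meas('w10',-50,310);print(index(p,i,[.5597,.1046]))
```

```text
15.05 [0.55879829 0.10529403 0.19854891] 2.4896577776617397 [0.20145226 0.86046035 0.448735  ]
w10 [-39.3 -29.2 -19.   -8.9   1.2  11.2  21.2  31.4  41.5  51.5  61.6  71.7
  81.7  91.7 101.8 111.8 121.7 131.7 141.5 152.3 161.6 171.5 181.4 191.5
 201.3 211.1 221.1 231.1 241.  250.9 260.9 270.8 280.8 290.7 300.7]
1.5412243014359135
```

View pics/w10.png

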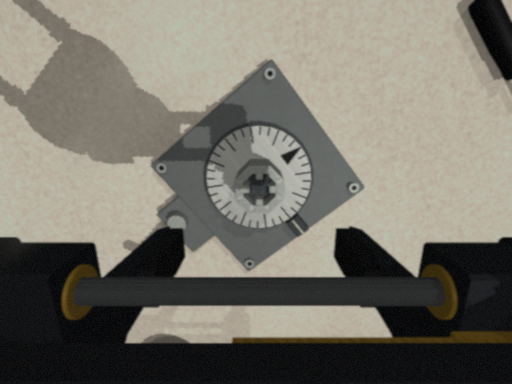

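View pics/w10r.png

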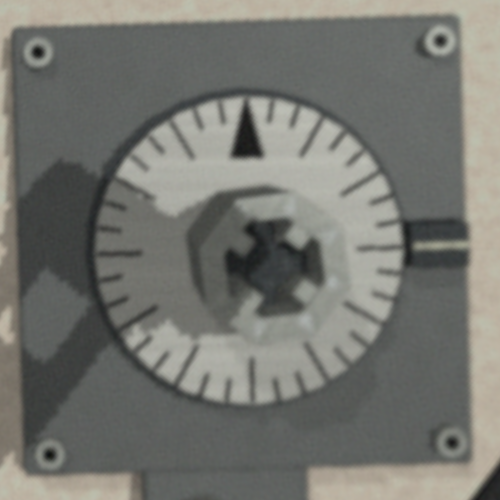

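Run:
```python
from h import *
rows([.552,-.088,.17],1.74,8)
```

```text
[{"translation": [-0.0141, -0.0196, 0.0034], "spin": 0.0937}, {"translation": [-0.0158, -0.0182, 0.0034], "spin": 0.0937}, {"translation": [-0.0175, -0.0167, 0.0034], "spin": 0.0937}, {"translation": [-0.0190, -0.0150, 0.0034], "spin": 0.0937}, {"translation": [-0.0203, -0.0131, 0.0034], "spin": 0.0937}, {"translation": [-0.0214, -0.0112, 0.0034], "spin": 0.0937}, {"translation": [-0.0224, -0.0091, 0.0034], "spin": 0.0937}, {"translation": [-0.0231, -0.0070, 0.0034], "spin": 0.0937}]
```

Emit:
servo_tool(
  targets=[
    {"translation": [-0.014, -0.0195, 0.0035], "spin": 0.0937},
    {"translation": [-0.016, -0.018, 0.0035], "spin": 0.0937},
    {"translation": [-0.0175, -0.0165, 0.0035], "spin": 0.0937},
    {"translation": [-0.019, -0.015, 0.0035], "spin": 0.0937},
    {"translation": [-0.02, -0.013, 0.0035], "spin": 0.0937},
    {"translation": [-0.0215, -0.011, 0.0035], "spin": 0.0937},
    {"translation": [-0.0225, -0.009, 0.0035], "spin": 0.0937},
    {"translation": [-0.023, -0.007, 0.0035], "spin": 0.0937},
    {"translation": [0, 0, 0], "spin": 0},
    {"translation": [0, 0, 0], "spin": 0},
  ],
  claw=0.6,
)

```text
time: 16.1
tool_pos: [0.5522, -0.0871, 0.1681]
eef_rot: [-3.138, -0.002, 1.74]
ft_force: [-0.2, -0.3, -0.8]
grip_width: 0.4
```

Run:
```python
from ov import *
s=observe();print(s['time'],s['tool_pos'],s['eef_rot'],s['grip_width'])
i=camera_info('wrist');p,d=snapshot('wrist');save('w11',p);np.savez('w11.npz',d=d,T=i['cam_to_world'],K=i['intrinsics'])
for t,H in {'clamp_handle':.058,'clamp_pivot':.058}.items():
    for r in tip_of('wrist',t)[:2]:
        c=r['centre'];print(t,np.round(c,1),round(r['conf'],2),np.round(pix2world('wrist',c,z=H,info=i),4))
```

```text
16.1 [ 0.55223326 -0.08711858  0.16810061] [-3.13793842e+00 -1.93620215e-03  1.74005337e+00] 0.39994214470282585
clamp_handle [262.4 192.1] 0.72 [ 0.5554 -0.0864  0.058 ]
clamp_pivot [262.3 109.1] 0.72 [ 0.542  -0.0106  0.058 ]
```

View pics/w11.png

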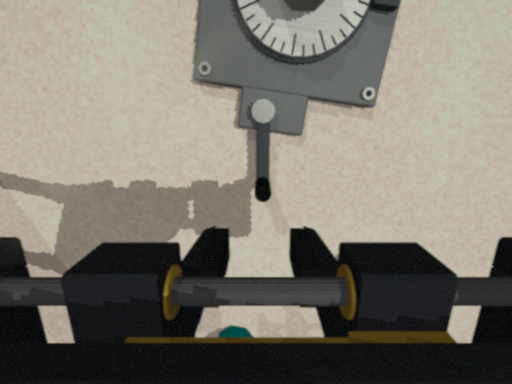

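Run:
```python
from ov import *
print(delta([.5553,-.0863,.038],1.745))
```

```text
(array([-0.0004,  0.0021,  0.1316]), np.float64(-0.0033))
```

Emit:
servo_tool(
  targets=[
    {"translation": [0, 0.002, 0.03], "spin": 0},
    {"translation": [0, 0, 0.03], "spin": 0},
    {"translation": [0, 0, 0.03], "spin": 0},
    {"translation": [0, 0, 0.03], "spin": 0},
    {"translation": [0, 0, 0.0115], "spin": 0},
    {"translation": [0, 0, 0], "spin": 0},
    {"translation": [0, 0, 0], "spin": 0},
  ],
)

```text
time: 16.95
tool_pos: [0.5565, -0.0866, 0.0398]
eef_rot: [3.14, 0.0, 1.741]
ft_force: [-1.0, 0.1, -0.3]
grip_width: 0.396
```

Run:
```python
from ov import *
s=observe();print(s['time'],s['tool_pos'],s['eef_rot'],s['ft_force'])
i=camera_info('wrist');p,d=snapshot('wrist');save('w12',p)
```

```text
16.95 [ 0.55654894 -0.08662911  0.03978521] [3.14039709e+00 4.07580382e-04 1.74090810e+00] [-1.01762416  0.08971075 -0.29080452]
```

View pics/w12.png

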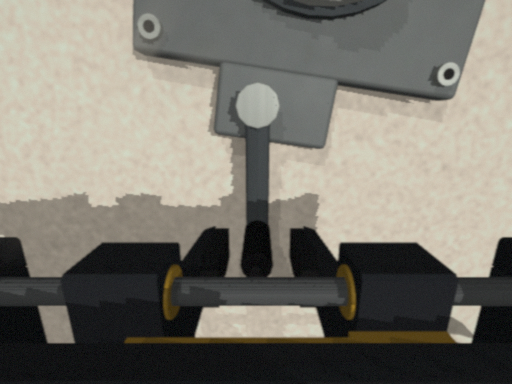

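Emit:
servo_tool(
  targets=[
    {"translation": [0.0004, 0.0075, 0], "spin": -0.1},
    {"translation": [0.0004, 0.0075, 0], "spin": -0.1},
    {"translation": [0.0004, 0.0075, 0], "spin": -0.1},
    {"translation": [0.0004, 0.0075, 0], "spin": -0.1},
    {"translation": [0.0004, 0.0075, 0], "spin": -0.1},
    {"translation": [0.0004, 0.0075, 0], "spin": -0.1},
    {"translation": [0.0004, 0.0075, 0], "spin": -0.1},
    {"translation": [0.0004, 0.0075, 0], "spin": -0.1},
    {"translation": [0.0004, 0.0075, 0], "spin": -0.1},
    {"translation": [0.0004, 0.0075, 0], "spin": -0.1},
  ],
)

```text
time: 18.0
tool_pos: [0.613, -0.0422, 0.0407]
eef_rot: [3.142, 0.002, 2.744]
ft_force: [-1.9, -0.8, -0.3]
grip_width: 0.4
```

Emit:
servo_tool(
  targets=[
    {"translation": [0.0002, 0.005, 0], "spin": -0.067},
    {"translation": [0.0002, 0.005, 0], "spin": -0.067},
    {"translation": [0, 0, 0], "spin": 0},
  ],
)

```text
time: 18.3
tool_pos: [0.6167, -0.0324, 0.0408]
eef_rot: [3.141, 0.003, 2.875]
ft_force: [-0.8, 0.9, -0.7]
grip_width: 0.398
```

Run:
```python
from ov import *
s=observe();print(s['time'],s['tool_pos'],s['eef_rot'],s['ft_force'])
i=camera_info('wrist');p,d=snapshot('wrist');save('w13',p)
```

```text
18.3 [ 0.61673126 -0.03235421  0.04076427] [3.14105084e+00 3.13214796e-03 2.87485099e+00] [-0.79145759  0.86531475 -0.71370672]
```

View pics/w13.png

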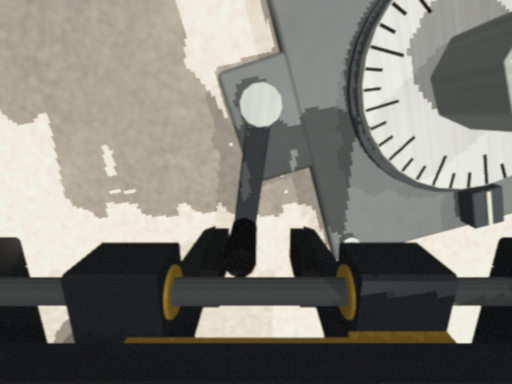

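Emit:
servo_tool(
  targets=[
    {"translation": [0.0002, 0.004, 0], "spin": -0.053},
    {"translation": [0.0002, 0.004, 0], "spin": -0.053},
    {"translation": [0, 0, 0], "spin": 0},
  ],
)

```text
time: 18.65
tool_pos: [0.6181, -0.0249, 0.0403]
eef_rot: [3.141, 0.003, 2.979]
ft_force: [-0.7, -0.2, 0.4]
grip_width: 0.404
```

Emit:
servo_tool(
  targets=[
    {"translation": [0, 0.002, 0], "spin": -0.026},
    {"translation": [0, 0.002, 0], "spin": -0.026},
    {"translation": [0, 0, 0], "spin": 0},
  ],
)

```text
time: 18.95
tool_pos: [0.6179, -0.0208, 0.0393]
eef_rot: [-3.142, 0.001, 3.032]
ft_force: [0.8, -1.4, 1.2]
grip_width: 0.405
```

Emit:
servo_tool(
  targets=[
    {"translation": [0, 0.001, 0], "spin": 0},
    {"translation": [0, 0.001, 0], "spin": 0},
    {"translation": [0, 0, 0], "spin": 0},
  ],
)

```text
time: 19.25
tool_pos: [0.6179, -0.0196, 0.039]
eef_rot: [-3.14, 0.001, 3.032]
ft_force: [0.6, -5.1, 1.5]
grip_width: 0.401
```

Emit:
servo_tool(
  targets=[
    {"translation": [0, 0.001, 0], "spin": 0},
    {"translation": [0, 0.001, 0], "spin": 0},
    {"translation": [0, 0, 0], "spin": 0},
  ],
)

```text
time: 19.55
tool_pos: [0.6179, -0.0194, 0.0389]
eef_rot: [-3.138, 0.0, 3.033]
ft_force: [0.7, -10.6, 1.6]
grip_width: 0.4
```

Run:
```python
from ov import *
s=observe();print(s['time'],s['tool_pos'],s['eef_rot'],s['ft_force'])
i=camera_info('wrist');p,d=snapshot('wrist');save('w14',p)
```

```text
19.55 [ 0.61786115 -0.0194325   0.03890129] [-3.13751322e+00  4.91413987e-04  3.03299818e+00] [  0.65712194 -10.604622     1.58689959]
```

View pics/w14.png

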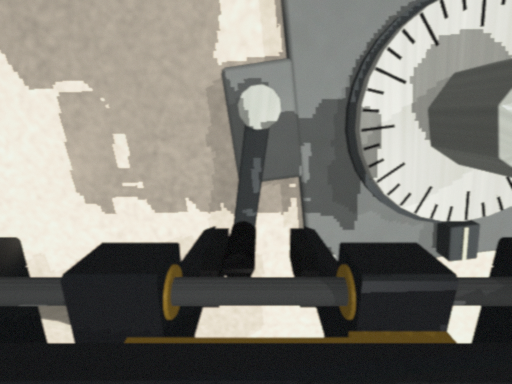

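The lever is at its stop: the force rose to 10.6 N with no further motion. I'll centre the fingers around the handle and lift off.

Emit:
servo_tool(
  targets=[
    {"translation": [0, -0.005, 0], "spin": 0},
    {"translation": [0, -0.006, 0], "spin": 0},
    {"translation": [0, 0, 0], "spin": 0},
    {"translation": [0, 0, -0.02], "spin": 0},
    {"translation": [0, 0, -0.04], "spin": 0},
    {"translation": [0, 0, -0.05], "spin": 0},
    {"translation": [0, 0, -0.05], "spin": 0},
    {"translation": [0, 0, 0], "spin": 0},
  ],
)

```text
time: 20.4
tool_pos: [0.6217, -0.0275, 0.2082]
eef_rot: [3.141, 0.015, 3.032]
ft_force: [0.5, -0.0, 1.1]
grip_width: 0.397
```

Run:
```python
from h import *
s=observe();print(s['tool_pos'],s['eef_rot'])
rows([.60,.07,.23],2.6,6)
```

```text
[ 0.62174178 -0.02753704  0.20815994] [3.14060301 0.01502655 3.03226795]
[{"translation": [0.0054, 0.0158, -0.0036], "spin": 0.0720}, {"translation": [0.0065, 0.0153, -0.0036], "spin": 0.0720}, {"translation": [0.0076, 0.0148, -0.0036], "spin": 0.0720}, {"translation": [0.0086, 0.0142, -0.0036], "spin": 0.0720}, {"translation": [0.0096, 0.0136, -0.0036], "spin": 0.0720}, {"translation": [0.0106, 0.0129, -0.0036], "spin": 0.0720}]
```

Emit:
servo_tool(
  targets=[
    {"translation": [0.0055, 0.016, -0.004], "spin": 0.072},
    {"translation": [0.0065, 0.0155, -0.004], "spin": 0.072},
    {"translation": [0.0075, 0.015, -0.004], "spin": 0.072},
    {"translation": [0.0085, 0.014, -0.004], "spin": 0.072},
    {"translation": [0.0095, 0.0135, -0.004], "spin": 0.072},
    {"translation": [0.0105, 0.013, -0.004], "spin": 0.072},
    {"translation": [0, 0, 0], "spin": 0},
    {"translation": [0, 0, 0], "spin": 0},
    {"translation": [0, 0, 0], "spin": 0},
  ],
  claw=0,
)

```text
time: 21.3
tool_pos: [0.595, 0.0696, 0.2222]
eef_rot: [-3.141, -0.001, 2.601]
ft_force: [-0.3, -0.8, 0.0]
grip_width: 1.0
```

Run:
```python
from meas import *
p,i=meas('w15',-50,310);print('idx',index(p,i,[.5597,.1046]))
_,d=snapshot('wrist')
q=proj(None,[.5595+.02,.105,.076],i);u,v=np.round(q).astype(int)
# height of hub rim
for ang in range(0,360,45):
    P=[.5594+.021*np.cos(np.radians(ang)),.105+.021*np.sin(np.radians(ang)),.076];q=np.round(proj(None,P,i)).astype(int)
    print(ang,q,np.round(pix2world(None,q,depth=d[q[1],q[0]],info=i),4))
for t,H in {'clamp_handle':.058,'clamp_pivot':.058}.items():
    for r in tip_of('wrist',t)[:1]:
        c=r['centre'];print(t,np.round(c,1),round(r['conf'],2),np.round(pix2world('wrist',c,z=H,info=i),4))
```

```text
21.3 [0.59499443 0.0695894  0.22217764] 2.6011165061322488 [-0.31387686 -0.77349166  0.03619821]
w15 [-39.1 -29.  -19.   -9.1   1.1  11.   21.1  31.2  41.3  51.3  61.4  71.5
  81.5  91.6 101.6 111.6 121.5 131.7 141.5 151.7 161.6 171.5 181.9 191.5
 201.4 211.3 221.3 231.2 241.3 251.1 261.  271.  281.  290.9 300.7]
idx 1.5092325641029827
0 [280 155] [0.5802 0.1047 0.0746]
45 [290 143] [0.5744 0.1201 0.0757]
90 [288 127] [0.559  0.1262 0.0762]
135 [276 118] [0.5449 0.1201 0.075 ]
180 [260 120] [0.5381 0.1049 0.076 ]
225 [251 133] [0.5446 0.09   0.0741]
270 [253 148] [0.559  0.0838 0.0743]
315 [265 157] [0.5737 0.0899 0.0749]
clamp_handle [196.4 232.2] 0.81 [ 0.6123 -0.0303  0.058 ]
clamp_pivot [173.7 177.5] 0.92 [ 0.5421 -0.0139  0.058 ]
```

View pics/w15.png

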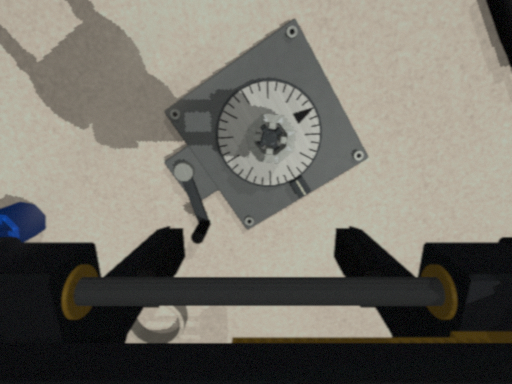

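View pics/w15r.png

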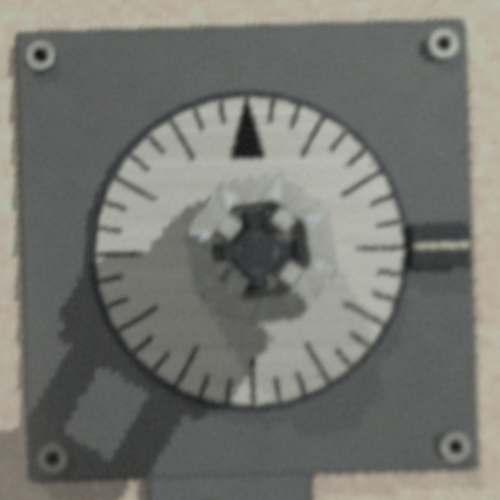

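```bash
python3 -c "
from plant import *
print(sign_off())"
```

```text
the job is handed in; nothing more can be done
None
```

The steel hub is home on the stub, the scale is set to 90°, the clamp lever is round to its stop, and the job was handed in at about 21.5 s of the 54 s allowed.

- **Hub:** I turned it so the slots lined up with the stub's teeth and lowered it without jamming until it met the disc. In the last depth image its top is 74–76 mm above the bench, against 76 mm expected when fully home.
- **Scale:** With the hub still gripped it read about 90.0°. After I let go and clamped, the image put it between about 89.6° and 90.1°. That spread is within what the camera measurement can resolve, and I saw no shift from clamping.
- **Clamp lever:** I swung it until it stopped moving and the force rose to about 11 N. The image afterwards puts it at about 1.31 rad, against the stop at 1.3.
- **Finish:** The gripper was opened and lifted clear before handing in, touching nothing. I never moved near the tape, spool or screwdriver, but took no final picture to confirm their positions.

No check failed. The only disagreement was a difference of a few tenths of a degree between the scale readings, which I left alone.

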